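# Catch pegs from the counter dispenser

### The arm

A 6-joint arm with a two-finger parallel gripper is mounted at the origin on the work surface. World frame = base frame: x ahead of the robot, y to its left, z up, the work surface at z = 0. Lengths are in m, angles in rad, forces in N, time in s.
With the tool pointing down it reaches from about 0.25 to 0.725 m from the base axis. Payload 4 kg.
Tool frame: the origin (TCP) lies at the very end of the fingers, on their centre line; the grasp point (between the pads) lies 19 mm behind it; z points along the fingers, y is the line along which they close (so a half turn about z gives the same grasp; the last joint's range is limited). The gripper opens to 85 mm and grips with 20 to 120 N. Pads are 22 mm wide; open, the fingers measure 114 mm over their backs; the gripper's body (76 mm by 85 mm) begins 54 mm behind the grasp point. The pads swing forward as they close: fully open they stand 13 mm farther back than shut.
Start: joints at [1.267, 0.241, 0.005, 1.335, 0, 1.571], TCP at [0.15, 0.477, 0.231] pointing down, gripper open.
Joint ranges: [-2.72, 2.72], [-1.05, 1.87], [-1.09, 1.28], [-1.99, 2.15], [-1.42, 1.44], [-3.14, 3.14]. Speed limits (rad/s): [2.79, 2.79, 3.14, 3.14, 3.14, 3.14].

### API

Orientations are given as a unit quaternion [x, y, z, w].
In Python, from workcell import bot gives the robot as it stands.
- The arm moves only by the tool carry_out, never from a script. Its argument "increments" is one flat list of numbers, 5 for each row, row after row: the finger opening in cm, from 0 to 8.54, then the shift along the tool's x, y, z in cm, then the turn about the tool's z in rad. A call has exactly 5 rows; each row shifts and turns the commanded pose from where the row before left it, along the tool's axes as they then stand; what a row does not reach is not made up. A row lasts 1/8 s, in which the tool goes at most 62.5 mm and 10.7 degrees, less where a joint would pass 70% of its speed; a pose out of reach is approached as far as the arm can. A call with a gripper value outside its range is refused whole. The fingers move at their own pace and stop on an object; the grip force is fixed at half the most. Time passes only in rows, so rows that do not move let the fingers close, or fill a call up. It gives the time, the measured TCP pose, the force, the opening and the grip force at its end, in the units of the state.
- bot.get_obs(): the state, without advancing time (a new reading comes with each control period).
- bot.camera(name): name is "scene" or "top"; returns a dict with "pixels" (400x640x3 uint8, blue, green, red), "range_z" (400x640 float32, m along the optical axis (not along the pixel's ray), 0 where there is no reading), "mtx" (3x3 intrinsics, pixels), "eye" and "attitude" of the camera in the world. Camera axes: x right, y down, z forward; pixel columns grow to the right and rows downward; lengths in m; the calibration is good to about 2 mm. A picture is of the moment at which its call begins.
- bot.job_done(): hands the job in; it is judged then, once.
Trained networks look in a picture, given as the dict that the camera call returned (one of the last four; its "shot" number tells which), for a name from the list of things; names that differ only in an ending like _2 or _b are one class to them, and where a whole thing is asked for, a point or a joint stands for the part that bears it (a point fixed in the world has none). Each returns a list of dicts, best first, with "p" (0 to 1); they miss things now and then, are a little off and sometimes report something else, mostly with a low value. They report only what shows in the picture. A call takes as long as a camera call.
- bot.find_in(picture, name): "xyz" ([x, y, z] in m, in the coordinates of the camera as it stood for that picture, good to about 4 mm: the middle of the surface that is visible of it).
- bot.regions_of(picture, name): "mask" (400x640 bool, what is visible of it).
- bot.place_of(picture, name): "xyz" ([x, y, z] in m, in the coordinates of the camera as it stood for that picture, good to about 4 mm: a listed point, or the origin of a listed thing).
The state is a dict: "clock": time; "joint_pos": joint angles; "joint_vel": joint speeds; "tau": joint torques, N m; "eef_pos": TCP position; "tool_rot": TCP orientation; "ft_force": force on the tool from outside, world axes, zero at the start; "ft_torque": the same for the moment, N m; "grip_width": finger opening in m; "grasp_force": force on a finger pad.
Only numpy, scipy, OpenCV 4.12 (cv2) and the standard library are available. Lean on these libraries where they do the work, as an engineer would, in place of code of your own. Each camera call takes 0.05 s, during which the arm holds its last target. There are 200 camera calls.

### The job

Take the blue tray by its handle, hold it level and clear of the counter under the peg dispenser's chute, and push its front wall against the yellow paddle, feeling for it and not forcing it past its stop, until the gate has let all three pegs slide into the tray. Then set the tray down gently with the pegs in it on the middle of the orange mat and let go. Let no peg touch the counter or the gripper, keep the arm and gripper off the dispenser, and leave the other things where they are.

Things in the scene. Friction and masses are not known exactly. Their poses are not given: they have to be found in the camera images.
- dispenser: Clothes-peg dispenser screwed to the counter. Origin: on the counter, front middle of its plywood base; x points from front to back (the way to push), z up. Plywood cheeks 118 mm wide run from x = 13 to 150 mm. A white chute, 102 mm wide, slopes down at 32 degrees to the front and overhangs it; a red gate across it lifts when the paddle is pushed and drops when it is let go.
- chute_lip (a point): Middle of the chute floor's lower edge: x = -72, z = 150 mm in the dispenser's frame. The floor is 6 mm thick, so things beneath must stay under 140 mm. Pegs leave here towards the dispenser's -x and land 0 to 70 mm in front of the lip.
- paddle_zone (a point): Middle of where the paddle may be (x = -55, z = 102 mm of the dispenser), not the paddle itself: a yellow plate 84 mm wide, z = 75 to 130 mm, pushed in +x. How far it is screwed out is unknown: its face rests 20 mm either side of this point in x; find it by touch or sight. Spring 3 to 8 N over 24 mm, then a firm stop; pegs pass only in the last third. Over 35 N damages it.
- tray: Blue plastic catch tray, loose: open box 140 mm (x) by 120 mm (y), 55 mm tall, walls and floor 4 mm thick, about 0.16 kg, with a straight handle bar sticking out at its -x end. Origin: centre of the underside of the box. Its +x wall (70 mm from the origin) is the front that faces the paddle.
- tray_grip (a point): Grip point on the tray's handle: 114 mm from the tray's origin along -x, 44 mm above the tray's underside, on the bar's axis. The bar is 24 mm wide (tray's y), 22 mm tall, 77 mm long, from x = -145 to -68 mm; pinch it across y from above.
- mat: Orange silicone cutting mat, fixed flat on the counter, 240 x 190 mm, 4 mm thick. Origin: centre of its underside.
- peg1: Chunky wooden clothes peg with a steel spring, 76 mm (own y) x 24 mm (x) x 18 mm (z), 30 g; lies across the chute behind the gate, number 1 from the lip. Origin: centre of its underside.
- peg2: Chunky wooden clothes peg with a steel spring, 76 mm (own y) x 24 mm (x) x 18 mm (z), 30 g; lies across the chute behind the gate, number 2 from the lip. Origin: centre of its underside.
- peg3: Chunky wooden clothes peg with a steel spring, 76 mm (own y) x 24 mm (x) x 18 mm (z), 30 g; lies across the chute behind the gate, number 3 from the lip. Origin: centre of its underside.
- bead_jar: Bystander: round glass bead jar with a steel screw lid, 72 mm across, 95 mm tall, standing. Origin: centre of its underside. Leave it alone.
- glue: Bystander: white glue bottle with a red cap, 52 mm across, 150 mm tall, standing. Origin: centre of its underside. Leave it alone.
- stapler: Bystander: chrome stapler, 150 x 36 x 52 mm, lying along its x. Origin: centre of its underside. Leave it alone.
- mug: Bystander: blue mug, 80 mm across, 90 mm tall. Origin: centre of its underside. Leave it alone.
- tape_roll: Bystander: yellow roll of tape lying flat, 90 mm across, 22 mm tall. Origin: centre of its underside. Leave it alone.

How it is judged:
By the outcome, as a careful person would: the job done as asked, in the order asked, and still so for the second after the job is handed in, with the robot touching nothing.
It also fails if it takes over 54 s, if anything falls off the work surface, if the arm or the gripper's body presses on something with over 40 N, if the wrist force passes 120 N, or if a joint passes its speed limit or range.

## Working session

There is one attempt and no reset: what is moved stays moved. The work goes in short steps, Python scripts to look and compute and a tool call to move; the robot and the scene stay as the last step left them, time stands still between calls to the robot, and variables do not carry over. Pictures are saved under pics/ and viewed, at most 10 in all, crops included, and the job is handed in when it is done.

Besides the shell and the picture viewer there is one more tool, called after "Emit:" as a command line: name --argument value ..., lists and objects as JSON in quotes. carry_out: Moves the arm, as the interface text tells. Its arguments: {"type":"object","properties":{"increments":{"type":"array","items":{"type":"number"}}},"required":["increments"]}

```bash
mkdir -p pics; cat > h.py <<'E'
import numpy as np, cv2
from scipy.spatial.transform import Rotation as R
from workcell import bot
def cw(p,x):
    a=np.array(p['attitude']); M=a if a.shape==(3,3) else R.from_quat(a).as_matrix()
    return M@np.array(x)+np.array(p['eye'])
def cloud(p,mask):
    v,u=np.nonzero(mask&(p['range_z']>0)); z=p['range_z'][v,u]; K=p['mtx']
    c=np.stack([(u-K[0][2])/K[0][0]*z,(v-K[1][2])/K[1][1]*z,z],1)
    a=np.array(p['attitude']); M=a if a.shape==(3,3) else R.from_quat(a).as_matrix()
    return c@M.T+np.array(p['eye'])
E
cat > a.py <<'E'
from h import *
o=bot.get_obs(); print({k:np.round(v,3).tolist() for k,v in o.items()})
for n in ['scene','top']:
    p=bot.camera(n); cv2.imwrite(f'pics/{n}0.png',p['pixels']); print(n,np.round(p['eye'],3),p['attitude'])
    for t in ['dispenser','chute_lip','paddle_zone','tray','tray_grip','mat','bead_jar','glue','stapler','mug','tape_roll']:
        r=bot.place_of(p,t)[:2]
        print(t,[(round(float(d['p']),2),np.round(cw(p,d['xyz']),3).tolist(), {k:v for k,v in d.items() if k not in('p','xyz')}) for d in r])
    for t in ['tray','mat','dispenser']:
        m=bot.regions_of(p,t)
        if m:
            c=cloud(p,m[0]['mask']); 
            lo,hi=np.percentile(c,[2,98],0); print(t,'cloud',lo.round(3),hi.round(3))
            rc=cv2.minAreaRect((c[:,:2]*1000).astype(np.float32)); print(rc)
E
python3 a.py
```

```text
{'clock': 0.0, 'joint_pos': [1.267, 0.241, 0.004, 1.335, 0.0, 1.571], 'joint_vel': [0.001, -0.0, 0.001, 0.0, -0.0, 0.001], 'tau': [0.0, -37.232, 25.241, 0.017, 0.0, -0.0], 'eef_pos': [0.149, 0.476, 0.23], 'tool_rot': [0.151, 0.988, -0.001, -0.0], 'ft_force': [0.037, -0.248, -0.937], 'ft_torque': [0.016, 0.051, -0.017], 'grasp_force': 0.0, 'grip_width': 0.085}
scene [1.295 0.634 0.965] [ 0.37815732  0.82896467 -0.37357181 -0.17395034]
dispenser [(0.61, [0.66, -0.042, -0.001], {}), (0.43, [0.616, -0.045, 0.167], {})]
chute_lip [(0.98, [0.596, -0.053, 0.148], {}), (0.6, [0.62, -0.048, 0.167], {})]
paddle_zone [(0.85, [0.611, -0.052, 0.104], {}), (0.73, [0.438, -0.024, -0.002], {})]
tray [(0.57, [0.5, -0.247, 0.0], {})]
tray_grip [(0.76, [0.389, -0.276, 0.047], {}), (0.75, [0.439, -0.027, -0.001], {})]
mat [(0.59, [0.516, 0.293, -0.001], {})]
bead_jar [(0.63, [0.767, -0.257, -0.0], {})]
glue [(0.9, [0.773, 0.24, 0.0], {}), (0.68, [0.598, -0.054, 0.149], {})]
stapler [(0.68, [0.698, -0.363, -0.001], {})]
mug [(0.95, [0.708, 0.381, 0.002], {}), (0.57, [0.643, -0.045, 0.173], {})]
tape_roll
[... 793 characters left out ...]
 0.292, -0.002], {}), (0.61, [0.392, -0.28, 0.044], {})]
mat [(0.91, [0.515, 0.293, 0.001], {}), (0.38, [0.778, 0.235, -0.001], {})]
bead_jar [(0.75, [0.765, -0.253, -0.001], {}), (0.7, [0.623, -0.047, 0.163], {})]
glue [(0.71, [0.775, 0.235, -0.001], {})]
stapler [(0.89, [0.695, -0.364, -0.001], {})]
mug []
tape_roll [(0.78, [0.434, -0.022, 0.004], {}), (0.51, [0.662, -0.042, 0.19], {})]
tray cloud [ 0.373 -0.314 -0.002] [ 0.572 -0.179  0.057]
((462.51953125, -264.09619140625), (227.76239013671875, 138.35841369628906), 14.959299087524414)
mat cloud [ 0.4    0.2   -0.002] [0.63  0.385 0.008]
((513.3977661132812, 293.3565979003906), (243.96682739257812, 195.17709350585938), 3.887025833129883)
```

View pics/top0.png

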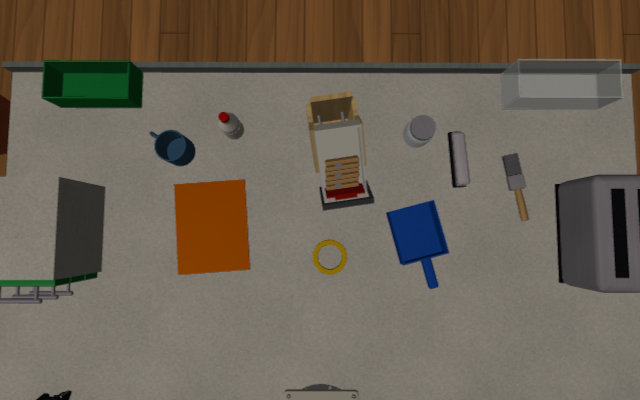

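View pics/scene0.png

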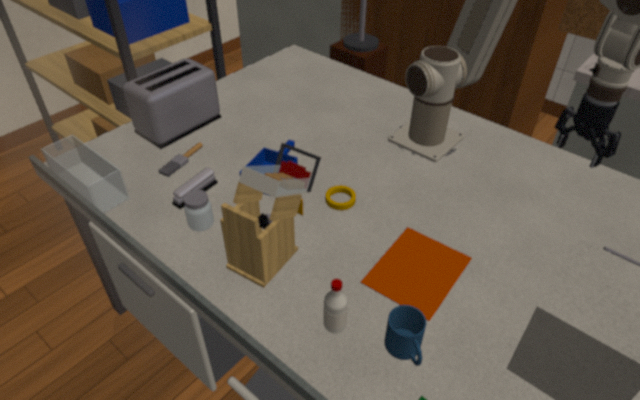

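```bash
cat > b.py <<'E'
from h import *
p=bot.camera('top'); P=bot.camera('scene')
full=np.ones((400,640),bool)
for n,q in(('top',p),('scene',P)):
    c=cloud(q,full); hsv=cv2.cvtColor(q['pixels'],cv2.COLOR_BGR2HSV)[full&(q['range_z']>0)]
    # tray: blue
    h,s,v=hsv.T
    blue=(h>95)&(h<130)&(s>90)&(c[:,1]<-.12)&(c[:,0]<.62)
    b=c[blue]
    hi=b[b[:,2]>.03]; print(n,'tray n',len(b)); rc=cv2.minAreaRect((hi[:,:2]*1000).astype(np.float32)); print('rect all',rc)
    rim=b[(b[:,2]>.052)]; print('rim',cv2.minAreaRect((rim[:,:2]*1000).astype(np.float32)),rim[:,2].max())
    # yellow paddle
    y=(h>18)&(h<35)&(s>110)&(c[:,2]>.06)&(c[:,0]>.5)&(abs(c[:,1]+.05)<.12)
    yy=c[y]; print('yellow',len(yy)); 
    if len(yy)>5: print(np.percentile(yy,[2,50,98],0).round(3))
    # white chute edges / cheeks
    d=c[(c[:,2]>.12)&(c[:,0]>.5)&(c[:,0]<.9)&(abs(c[:,1]+.05)<.13)]
    print('disp',cv2.minAreaRect((d[:,:2]*1000).astype(np.float32)),len(d))
E
python3 b.py
```

```text
top tray n 3032
rect all ((493.58544921875, -453.69671630859375), (219.84425354003906, 546.0241088867188), 7.293437957763672)
rim ((493.66339111328125, -453.9365234375), (219.1952362060547, 545.3253784179688), 7.193159580230713) 0.1938957476982459
yellow 922
[[ 0.661 -0.079  0.069]
 [ 0.798 -0.019  0.172]
 [ 0.812  0.031  0.22 ]]
disp ((683.7158203125, -38.43352508544922), (258.9880065917969, 118.22280883789062), 8.536141395568848) 5119
scene tray n 3272
rect all ((374.3816223144531, -720.5263061523438), (1040.405029296875, 392.7901611328125), 76.2483139038086)
rim ((374.3816223144531, -720.5263061523438), (1040.405029296875, 392.7901611328125), 76.2483139038086) 0.3739006936101801
yellow 2661
[[ 0.618 -0.086  0.065]
 [ 0.772  0.015  0.147]
 [ 0.817  0.037  0.216]]
disp ((683.93408203125, -38.29304504394531), (263.123046875, 122.62999725341797), 7.840496063232422) 5223
```

The top view shows the tray at (417,235) with its handle towards (430,275), and the mat at (212,227). The dispenser is at (340,150), with a dark frame at its lip (346,198), which the scene view also shows as an arch near (310,165). I'll measure that frame before moving.

```bash
cat > c.py <<'E'
from h import *
p=bot.camera('top'); P=bot.camera('scene')
a=cv2.resize(p['pixels'][80:290,290:470],None,fx=2.8,fy=2.8,interpolation=cv2.INTER_CUBIC)
b=cv2.resize(P['pixels'][125:285,215:345],None,fx=3.6,fy=3.6,interpolation=cv2.INTER_CUBIC)[:588,:290*2]
H=min(a.shape[0],b.shape[0]); 
cv2.imwrite('pics/z1.png',cv2.resize(np.hstack([a[:H,:],b[:H,:]]),(800,int(H*800/(a.shape[1]+b.shape[1])))))
full=np.ones((400,640),bool)
for n,q in(('top',p),('scene',P)):
    c=cloud(q,full); px=q['pixels'][full&(q['range_z']>0)].astype(int)
    v,u=np.nonzero(full&(q['range_z']>0))
    dark=(px.max(1)<70)&(c[:,0]>.45)&(c[:,0]<.68)&(abs(c[:,1]+.05)<.13)&(c[:,2]>.02)
    d=c[dark]; print(n,len(d),np.percentile(d,[0,5,50,95,100],0).round(3) if len(d) else '')
    hsv=cv2.cvtColor(q['pixels'],cv2.COLOR_BGR2HSV)[full&(q['range_z']>0)]; h,s,_=hsv.T
    blue=(h>95)&(h<130)&(s>110)&(c[:,0]>.34)&(c[:,0]<.6)&(c[:,1]>-.36)&(c[:,1]<-.15)
    b=c[blue]; rim=b[(b[:,2]>.05)&(b[:,2]<.08)]
    print('tray',len(b),cv2.minAreaRect((b[:,:2]*1000).astype(np.float32)),'rim',cv2.minAreaRect((rim[:,:2]*1000).astype(np.float32)),np.percentile(b[:,2],[1,50,99]).round(3))
    d=np.array([np.cos(.256),np.sin(.256)]); t=(b[:,:2]-[.5025,-.2495])@d
    hb=b[(t<-.085)&(t>-.14)]; print('handle',len(hb),np.median(hb,0).round(4))
    mask=np.abs(c-np.array([.6,-.05,.15])).max(1)<.12; 
E
python3 c.py
```

```text
top 642 [[ 0.522 -0.179  0.031]
 [ 0.554 -0.108  0.172]
 [ 0.572 -0.056  0.229]
 [ 0.602 -0.004  0.236]
 [ 0.613  0.003  0.239]]
tray 2988 ((467.0475769042969, -263.084716796875), (212.88856506347656, 135.5051727294922), 15.094319343566895) rim ((465.24462890625, -256.39111328125), (212.9099884033203, 121.75695037841797), 15.022367477416992) [-0.002  0.005  0.058]
handle 210 [ 0.3933 -0.2751  0.0544]
scene 294 [[ 0.555 -0.112  0.156]
 [ 0.56  -0.108  0.17 ]
 [ 0.576 -0.053  0.216]
 [ 0.599  0.003  0.236]
 [ 0.604  0.006  0.239]]
tray 479 ((451.8018798828125, -284.3612060546875), (112.14385223388672, 148.08543395996094), 45.9078369140625) rim ((451.8074951171875, -284.36663818359375), (112.14385223388672, 148.06983947753906), 45.9078369140625) [0.002 0.039 0.058]
handle 48 [ 0.3827 -0.2701  0.054 ]
```

View pics/z1.png

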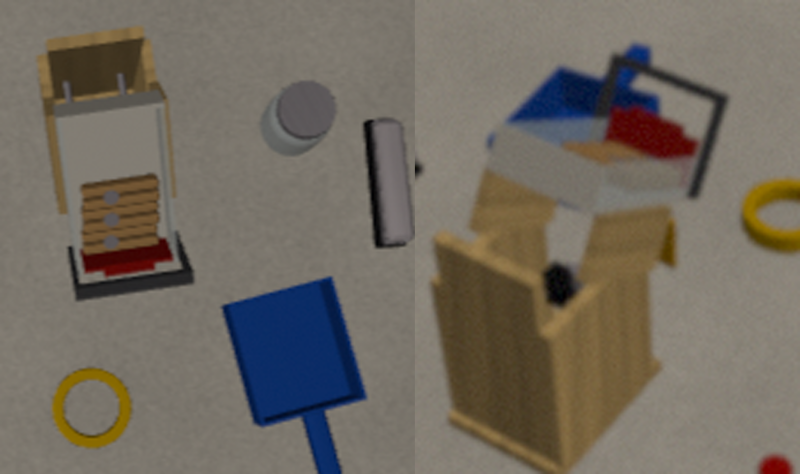

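```bash
cat > plan.py <<'E'
import sys
from h import *
# usage: plan.py x y z phi(tool-y heading, rad) rows
def plan(x,y,z,phi,n):
    o=bot.get_obs(); Rm=R.from_quat(o['tool_rot']).as_matrix(); p=np.array(o['eef_pos'])
    a=np.arctan2(Rm[1,1],Rm[0,1]); d=(phi-a+np.pi)%(2*np.pi)-np.pi
    print('clock',round(o['clock'],2),'pos',p.round(4),'phi',round(a,4),'dphi',round(d,3),'tilt',Rm[:,2].round(3),'j',np.round(o['joint_pos'],2),'F',np.round(o['ft_force'],1),'w',round(o['grip_width'],4))
    D=(np.array([x,y,z])-p)/n
    for i in range(n):
        b=a+d*i/n; ty=np.array([np.cos(b),np.sin(b),0]); tz=np.array([0,0,-1]); tx=np.cross(ty,tz)
        print(np.round([D@tx*100,D@ty*100,D@tz*100,-d/n],3).tolist())
if __name__=='__main__':
    v=list(map(float,sys.argv[1:])); plan(*v[:4],int(v[4]))
E
cat > y.py <<'E'
from h import *
P=bot.camera('scene'); full=np.ones((400,640),bool)&(P['range_z']>0)
c=cloud(P,full); h,s,v=cv2.cvtColor(P['pixels'],cv2.COLOR_BGR2HSV)[full].T
for st in(150,180,200):
    m=(h>18)&(h<32)&(s>st)&(c[:,2]>.05)&(c[:,2]<.16)&(c[:,0]>.5)&(c[:,0]<.68)&(abs(c[:,1]+.05)<.1)
    d=(c[m]-[.6675,-.0435,0]); k=np.array([np.cos(.143),np.sin(.143)])
    X=d[:,:2]@k; Y=d[:,1]*k[0]-d[:,0]*k[1]
    print(st,m.sum()); 
    if m.sum()<60 and m.sum(): print(np.stack([X,Y,d[:,2]],1).round(3)[:25].tolist())
E
python3 y.py; python3 plan.py .391 -.2775 .16 1.831 15
```

```text
150 49
[[-0.05, 0.039, 0.128], [-0.047, 0.041, 0.128], [-0.046, 0.039, 0.124], [-0.045, 0.043, 0.127], [-0.045, 0.039, 0.122], [-0.05, 0.039, 0.118], [-0.011, 0.06, 0.154], [-0.048, 0.038, 0.115], [-0.047, 0.041, 0.118], [-0.05, 0.032, 0.107], [-0.046, 0.039, 0.114], [-0.046, 0.042, 0.115], [-0.047, 0.035, 0.107], [-0.048, 0.037, 0.108], [-0.045, 0.042, 0.112], [-0.043, 0.037, 0.108], [-0.046, 0.038, 0.106], [-0.046, 0.042, 0.108], [-0.047, 0.031, 0.098], [-0.044, 0.037, 0.104], [-0.047, 0.038, 0.102], [-0.051, 0.038, 0.099], [-0.046, 0.044, 0.106], [-0.045, 0.032, 0.097], [-0.046, 0.035, 0.098]]
180 33
[[-0.045, 0.043, 0.127], [-0.05, 0.039, 0.118], [-0.048, 0.038, 0.115], [-0.047, 0.041, 0.118], [-0.046, 0.039, 0.114], [-0.046, 0.042, 0.115], [-0.048, 0.037, 0.108], [-0.045, 0.042, 0.112], [-0.046, 0.038, 0.106], [-0.046, 0.042, 0.108], [-0.044, 0.037, 0.104], [-0.047, 0.038, 0.102], [-0.051, 0.038, 0.099], [-0.046, 0.035, 0.098], [-0.048, 0.037, 0.097], [-0.049, 0.039, 0.098], [-0.046, 0.032, 0.093], [-0.048, 0.033, 0.092], [-0.043, 0.041, 0.1], [-0.045, 0.042, 0.098], [-0.046, 0.
[... 629 characters left out ...]
031, 0.084], [-0.047, 0.034, 0.086], [-0.049, 0.036, 0.085], [-0.047, 0.04, 0.089]]
clock 1.75 pos [0.1496 0.4771 0.2313] phi 1.267 dphi 0.564 tilt [ 0.  0. -1.] j [1.27 0.24 0.01 1.34 0.   1.57] F [-0.1  0.3 -1. ] w 0.0853
[-3.041, -4.319, 0.476, -0.038]
[-2.876, -4.43, 0.476, -0.038]
[-2.708, -4.535, 0.476, -0.038]
[-2.535, -4.634, 0.476, -0.038]
[-2.359, -4.726, 0.476, -0.038]
[-2.18, -4.811, 0.476, -0.038]
[-1.998, -4.89, 0.476, -0.038]
[-1.812, -4.961, 0.476, -0.038]
[-1.625, -5.026, 0.476, -0.038]
[-1.435, -5.083, 0.476, -0.038]
[-1.242, -5.134, 0.476, -0.038]
[-1.049, -5.177, 0.476, -0.038]
[-0.853, -5.213, 0.476, -0.038]
[-0.657, -5.241, 0.476, -0.038]
[-0.459, -5.262, 0.476, -0.038]
```

Emit:
carry_out --increments '[8.5, -3.05, -4.3, 0.3, -0.04, 8.5, -2.9, -4.4, 0.3, -0.04, 8.5, -2.7, -4.55, 0.3, -0.04, 8.5, -2.5, -4.65, 0.3, -0.04, 8.5, -2.35, -4.75, 0.3, -0.04]'

```text
clock: 2.38
eef_pos: [0.2314, 0.2245, 0.2164]
tool_rot: [0.051, 0.999, 0.0, 0.001]
ft_force: [1.0, -0.1, -0.7]
grip_width: 0.0851
grasp_force: 0.0
```

Emit:
carry_out --increments '[8.5, -2.2, -4.8, 0.3, -0.04, 8.5, -2.0, -4.9, 0.3, -0.04, 8.5, -1.8, -4.95, 0.3, -0.04, 8.5, -1.6, -5.0, 0.5, -0.04, 8.5, -1.4, -5.1, 0.5, -0.04]'

```text
clock: 3.0
eef_pos: [0.3158, -0.0258, 0.1976]
tool_rot: [-0.049, 0.999, 0.0, 0.001]
ft_force: [1.8, 0.6, 0.1]
grip_width: 0.0851
grasp_force: 0.0
```

```bash
python3 plan.py .391 -.2775 .10 1.831 5
```

```text
clock 3.0 pos [ 0.3158 -0.0258  0.1976] phi 1.6681 dphi 0.163 tilt [ 0.002  0.    -1.   ] j [-0.08 -0.11 -0.46  1.21  0.   -0.18] F [1.8 0.6 0.1] w 0.0851
[-1.007, -5.155, 1.953, -0.033]
[-0.839, -5.185, 1.953, -0.033]
[-0.669, -5.21, 1.953, -0.033]
[-0.499, -5.229, 1.953, -0.033]
[-0.329, -5.243, 1.953, -0.033]
```

Emit:
carry_out --increments '[8.5, -1.0, -5.1, 1.6, -0.033, 8.5, -0.8, -5.1, 1.8, -0.033, 8.5, -0.7, -5.1, 1.8, -0.033, 8.5, -0.4, -5.1, 1.9, -0.033, 8.5, 0, 0, 0, 0]'

```text
clock: 3.62
eef_pos: [0.3736, -0.2243, 0.1248]
tool_rot: [-0.112, 0.994, 0.0, -0.001]
ft_force: [-0.5, 0.5, -0.0]
grip_width: 0.085
grasp_force: 0.0
```

```bash
cat > t.py <<'E'
from h import *
P=bot.camera('top'); cv2.imwrite('pics/t1.png',P['pixels'])
for t in('tray','tray_grip'):
    print(t,[(round(float(d['p']),2),cw(P,d['xyz']).round(4).tolist()) for d in bot.place_of(P,t)[:2]])
E
python3 t.py; python3 plan.py .391 -.2775 .025 1.831 5
```

```text
tray [(0.77, [0.5012, -0.2448, 0.0002])]
tray_grip [(0.74, [0.3897, -0.279, 0.0429])]
clock 3.77 pos [ 0.3732 -0.2212  0.1264] phi 1.799 dphi 0.032 tilt [-0.001  0.001 -1.   ] j [-0.54  0.19 -0.35  1.03  0.   -0.76] F [-0.4  0.2  0.4] w 0.0847
[-0.093, -1.177, 2.027, -0.006]
[-0.085, -1.178, 2.027, -0.006]
[-0.078, -1.178, 2.027, -0.006]
[-0.07, -1.179, 2.027, -0.006]
[-0.063, -1.179, 2.027, -0.006]
```

Emit:
carry_out --increments '[8.5, -0.2, -3.0, 0.0, -0.016, 8.5, -0.2, -2.9, 1.0, -0.016, 8.5, 0, 0, 2.0, 0, 8.5, 0, 0, 2.0, 0, 8.5, 0, 0, 0, 0]'

```text
clock: 4.4
eef_pos: [0.3904, -0.2763, 0.0759]
tool_rot: [-0.131, 0.991, 0.001, -0.001]
ft_force: [0.2, -0.2, -0.3]
grip_width: 0.0852
grasp_force: 0.0
```

```bash
python3 - <<'E'
from h import *
P=bot.camera('top'); cv2.imwrite('pics/t2.png',cv2.resize(P['pixels'][180:320,360:500],None,fx=3,fy=3,interpolation=cv2.INTER_CUBIC))
E
python3 plan.py .391 -.2775 .025 1.831 5
```

```text
clock 4.45 pos [ 0.3912 -0.277   0.0768] phi 1.8328 dphi -0.002 tilt [-0.  0. -1.] j [-0.62  0.33 -0.31  0.94  0.   -0.88] F [-0.5 -0.2  1.2] w 0.0848
[0.007, -0.009, 1.037, 0.0]
[0.007, -0.009, 1.037, 0.0]
[0.007, -0.009, 1.037, 0.0]
[0.007, -0.009, 1.037, 0.0]
[0.007, -0.009, 1.037, 0.0]
```

View pics/t2.png

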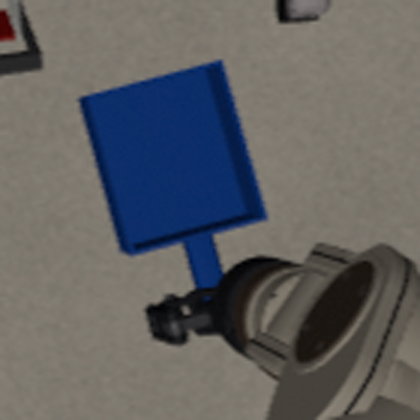

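The crop shows the handle at (205,260) running in between the fingers, with the gripper at (230,300). Next I descend and close.

Emit:
carry_out --increments '[8.5, 0, 0, 2.0, 0, 8.5, 0, 0, 2.0, 0, 8.5, 0, 0, 1.2, 0, 8.5, 0, 0, 0, 0, 1.5, 0, 0, 0, 0]'

```text
clock: 5.08
eef_pos: [0.392, -0.2786, 0.0252]
tool_rot: [-0.13, 0.992, -0.001, 0.001]
ft_force: [-0.0, 0.5, 0.0]
grip_width: 0.0695
grasp_force: 0.0
```

Emit:
carry_out --increments '[1.5, 0, 0, 0, 0, 1.5, 0, 0, 0, 0, 1.5, 0, 0, 0, 0, 1.5, 0, 0, 0, 0, 1.5, 0, 0, 0, 0]'

```text
clock: 5.7
eef_pos: [0.3915, -0.2784, 0.0247]
tool_rot: [-0.13, 0.992, -0.0, 0.0]
ft_force: [-1.8, 0.7, 6.0]
grip_width: 0.023
grasp_force: 61.6
```

Emit:
carry_out --increments '[1.5, 0, 0, -0.6, 0, 1.5, 0, 0, -1.4, 0, 1.5, 0, 0, -2.0, 0, 1.5, 0, 0, -2.0, 0, 1.5, 0, 0, -1.2, 0]'

```text
clock: 6.32
eef_pos: [0.3917, -0.2787, 0.0978]
tool_rot: [-0.13, 0.992, -0.001, 0.001]
ft_force: [-0.9, 0.1, -1.5]
grip_width: 0.0231
grasp_force: 60.7
```

```bash
python3 plan.py .386 -.084 .097 1.714 8
```

```text
clock 6.33 pos [ 0.3917 -0.2787  0.0978] phi 1.831 dphi -0.117 tilt [ 0.001 -0.001 -1.   ] j [-0.62  0.31 -0.28  0.99 -0.   -0.88] F [-0.9  0.1 -1.5] w 0.0231
[-0.557, 2.37, 0.01, 0.015]
[-0.522, 2.378, 0.01, 0.015]
[-0.488, 2.386, 0.01, 0.015]
[-0.453, 2.393, 0.01, 0.015]
[-0.418, 2.399, 0.01, 0.015]
[-0.382, 2.405, 0.01, 0.015]
[-0.347, 2.41, 0.01, 0.015]
[-0.312, 2.415, 0.01, 0.015]
```

Emit:
carry_out --increments '[1.5, -0.55, 1.6, 0, 0.015, 1.5, -0.5, 2.4, 0, 0.015, 1.5, -0.5, 2.4, 0, 0.015, 1.5, -0.45, 2.4, 0, 0.015, 1.5, -0.4, 2.4, 0, 0.015]'

```text
clock: 6.95
eef_pos: [0.389, -0.1629, 0.0964]
tool_rot: [-0.092, 0.996, 0.0, -0.0]
ft_force: [0.7, 0.3, -1.6]
grip_width: 0.0235
grasp_force: 60.7
```

Emit:
carry_out --increments '[1.5, -0.4, 2.4, 0, 0.015, 1.5, -0.35, 2.4, 0, 0.015, 1.5, -0.3, 2.0, 0, 0.012, 1.5, -0.2, 1.0, 0, 0, 1.5, 0, 0, 0, 0]'

```text
clock: 7.58
eef_pos: [0.3887, -0.0845, 0.0964]
tool_rot: [-0.072, 0.997, -0.0, 0.0]
ft_force: [0.2, 0.6, -1.9]
grip_width: 0.023
grasp_force: 60.6
```

```bash
cat > d.py <<'E'
from h import *
import sys
k=np.array([np.cos(.143),np.sin(.143)]); nn=np.array([-k[1],k[0]]); O=np.array([.6675,-.0435])
full=np.ones((400,640),bool); tag=sys.argv[1]
P=bot.camera('top'); S=bot.camera('scene')
cv2.imwrite(f'pics/{tag}.png',np.hstack([cv2.resize(P['pixels'][90:300,290:420],(390,600),interpolation=cv2.INTER_CUBIC)[:, :],cv2.resize(S['pixels'][120:270,220:320],(400,600),interpolation=cv2.INTER_CUBIC)]))
for n,q in(('top',P),('scene',S)):
    f=q['range_z']>0; c=cloud(q,f); h,s,v=cv2.cvtColor(q['pixels'],cv2.COLOR_BGR2HSV)[f].T
    d=c[:,:2]-O; D=np.stack([d@k,d@nn,c[:,2]],1)
    b=D[(h>95)&(h<130)&(s>110)&(D[:,0]<0)&(D[:,0]>-.3)&(abs(D[:,1])<.12)]
    print(n,len(b))
    if len(b)>20:
        print(np.percentile(b,[1,99],0).round(4)); r=b[(b[:,2]>np.percentile(b[:,2],99)-.012)]
        print('rim',cv2.minAreaRect((r[:,:2]*1000).astype(np.float32)))
        if n=='top':
            for lo,hi in((-.2,-.17),(-.15,-.13),(-.12,-.1)):
                t=r[(r[:,0]>lo)&(r[:,0]<hi)]; print('rim z',lo,len(t),np.median(t[:,2]).round(4) if len(t) else '', t[:,1].min().round(4) if len(t) else '',t[:,1].max().round(4) if len(t) else '')
    w=D[(s<40)&(v>110)&(D[:,2]>.15)&(D[:,0]>-.07)&(D[:,0]<.06)]
    if n=='top' and len(w): print('chute y',np.percentile(w[:,1],[1,99]).round(4))
E
python3 d.py g1; python3 plan.py .386 -.084 .097 1.714 3
```

```text
top 2784
[[-0.2441 -0.0582  0.0694]
 [-0.1067  0.0582  0.1301]]
rim ((-175.45693969726562, 0.007625579833984375), (151.9654998779297, 118.67228698730469), 0.46867626905441284)
rim z -0.2 34 0.1258 -0.0594 0.0592
rim z -0.15 26 0.1259 -0.0585 0.0596
rim z -0.12 35 0.2261 -0.0582 0.0599
chute y [-0.046   0.7567]
scene 1489
[[-0.2834 -0.0588  0.0728]
 [-0.0858  0.0612  0.2377]]
rim ((-182.93865966796875, 22.291587829589844), (166.35903930664062, 47.39353942871094), 8.295196533203125)
clock 7.67 pos [ 0.3888 -0.0852  0.0964] phi 1.7138 dphi 0.0 tilt [ 0. -0. -1.] j [-0.22  0.16 -0.48  0.93 -0.   -0.36] F [-0.5 -0.1 -2.4] w 0.0232
[0.088, 0.052, -0.02, -0.0]
[0.088, 0.052, -0.02, -0.0]
[0.088, 0.052, -0.02, -0.0]
```

View pics/g1.png

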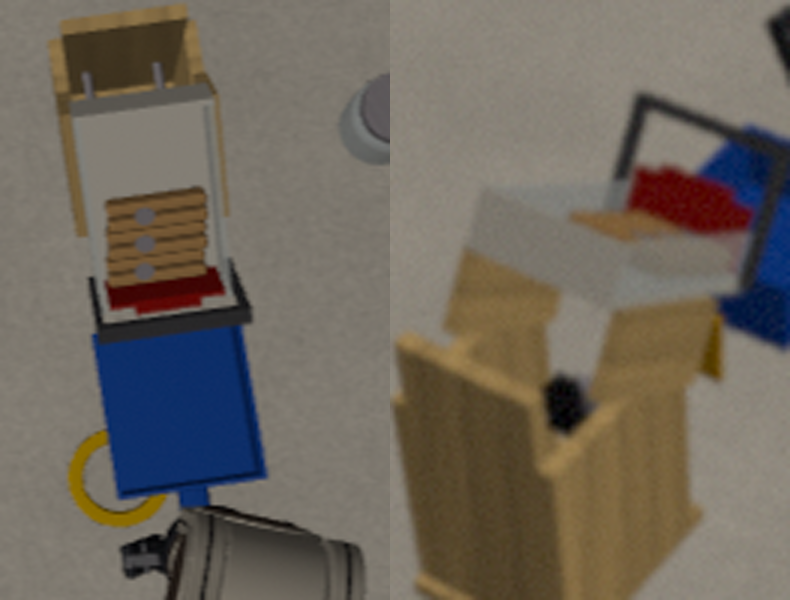

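The tray is level (rim z 0.126) and centred in front of the chute; the frame is at (170,310) and the gripper is well clear at (250,540). Now I advance and feel for the paddle.

Emit:
carry_out --increments '[1.5, -0.7, 0, 0, 0, 1.5, -0.9, 0, 0, 0, 1.5, -0.9, 0, 0, 0, 1.5, -0.6, 0, 0, 0, 1.5, 0, 0, 0, 0]'

```text
clock: 8.3
eef_pos: [0.4199, -0.0803, 0.0962]
tool_rot: [-0.072, 0.997, -0.0, -0.0]
ft_force: [-0.1, -0.2, -2.0]
grip_width: 0.0231
grasp_force: 60.7
```

Emit:
carry_out --increments '[1.5, -0.3, 0, 0, 0, 1.5, -0.3, 0, 0, 0, 1.5, -0.2, 0, 0, 0, 1.5, 0, 0, 0, 0, 1.5, 0, 0, 0, 0]'

```text
clock: 8.93
eef_pos: [0.4271, -0.0792, 0.0963]
tool_rot: [-0.072, 0.997, 0.0, -0.0]
ft_force: [-0.2, 0.0, -0.9]
grip_width: 0.0231
grasp_force: 60.7
```

Emit:
carry_out --increments '[1.5, -0.2, 0, 0, 0, 1.5, -0.2, 0, 0, 0, 1.5, -0.1, 0, 0, 0, 1.5, 0, 0, 0, 0, 1.5, 0, 0, 0, 0]'

```text
clock: 9.55
eef_pos: [0.4322, -0.0785, 0.0963]
tool_rot: [-0.072, 0.997, -0.0, -0.0]
ft_force: [0.0, 0.2, -1.6]
grip_width: 0.023
grasp_force: 60.7
```

Emit:
carry_out --increments '[1.5, -0.1, 0, 0, 0, 1.5, -0.1, 0, 0, 0, 1.5, -0.1, 0, 0, 0, 1.5, 0, 0, 0, 0, 1.5, 0, 0, 0, 0]'

```text
clock: 10.18
eef_pos: [0.4344, -0.078, 0.0961]
tool_rot: [-0.071, 0.997, 0.0, -0.001]
ft_force: [-3.2, 0.4, -1.7]
grip_width: 0.0229
grasp_force: 60.7
```

Emit:
carry_out --increments '[1.5, -0.1, 0, 0, 0, 1.5, -0.1, 0, 0, 0, 1.5, -0.1, 0, 0, 0, 1.5, 0, 0, 0, 0, 1.5, 0, 0, 0, 0]'

```text
clock: 10.8
eef_pos: [0.4379, -0.0775, 0.0962]
tool_rot: [-0.072, 0.997, 0.0, -0.0]
ft_force: [-4.2, -0.4, -0.3]
grip_width: 0.0229
grasp_force: 60.8
```

Contact is at x≈0.4335, so the stop should be near 0.457. I push to about 20 mm.

Emit:
carry_out --increments '[1.5, -0.4, 0, 0, 0, 1.5, -0.4, 0, 0, 0, 1.5, -0.4, 0, 0, 0, 1.5, -0.3, 0, 0, 0, 1.5, 0, 0, 0, 0]'

```text
clock: 11.42
eef_pos: [0.4522, -0.0753, 0.096]
tool_rot: [-0.072, 0.997, 0.0, -0.001]
ft_force: [-6.3, 0.4, -0.1]
grip_width: 0.023
grasp_force: 60.8
```

Emit:
carry_out --increments '[1.5, -0.1, 0, 0, 0, 1.5, 0, 0, 0, 0, 1.5, 0, 0, 0, 0, 1.5, 0, 0, 0, 0, 1.5, 0, 0, 0, 0]'

```text
clock: 12.05
eef_pos: [0.4524, -0.0753, 0.0956]
tool_rot: [-0.071, 0.997, 0.0, -0.002]
ft_force: [-6.3, -0.4, -1.9]
grip_width: 0.0233
grasp_force: 60.5
```

```bash
python3 d.py g2 | head -8; python3 plan.py .455 -.075 .097 1.714 1
```

```text
top 849
[[-0.1722 -0.0594  0.068 ]
 [-0.0406  0.0586  0.2327]]
rim ((-112.52333068847656, 22.32132339477539), (74.41321563720703, 84.18023681640625), 41.71308517456055)
rim z -0.2 0   
rim z -0.15 0   
rim z -0.12 10 0.2317 -0.0339 0.0583
chute y [-0.045   0.7559]
clock 12.15 pos [ 0.4525 -0.0753  0.0956] phi 1.7137 dphi 0.0 tilt [-0.003  0.    -1.   ] j [-0.16  0.27 -0.33  0.97 -0.   -0.31] F [-6.4 -0.6 -2.3] w 0.0232
[-0.256, -0.005, -0.137, -0.0]
```

View pics/g2.png

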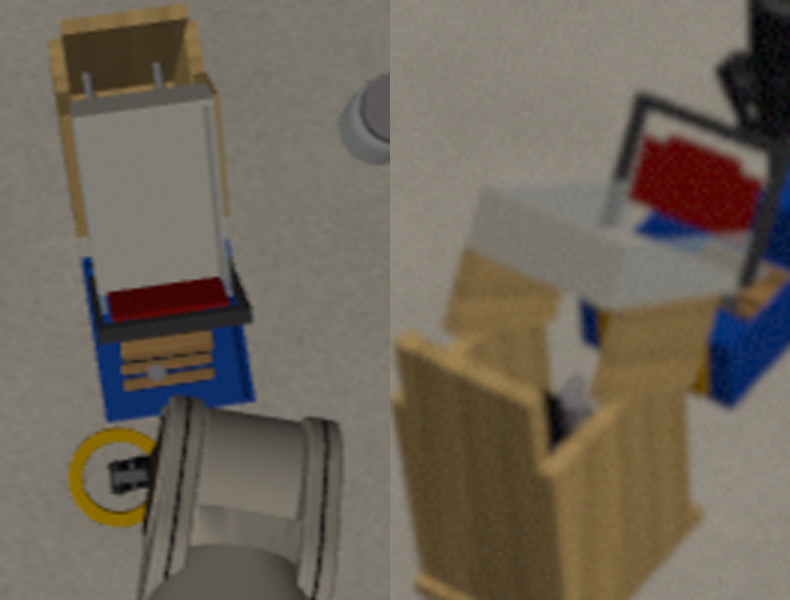

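The chute is empty (left, 150,200), and pegs lie in the tray around (165,360). I back out gently and count them.

Emit:
carry_out --increments '[1.5, 0.2, 0, 0, 0, 1.5, 0.5, 0, 0, 0, 1.5, 0.9, 0, 0, 0, 1.5, 1.2, 0, 0, 0, 1.5, 1.4, 0, 0, 0]'

```text
clock: 12.78
eef_pos: [0.4134, -0.0816, 0.097]
tool_rot: [-0.072, 0.997, -0.0, 0.002]
ft_force: [-0.7, -0.2, -2.4]
grip_width: 0.0231
grasp_force: 60.6
```

Emit:
carry_out --increments '[1.5, 1.4, 0, 0, 0, 1.5, 1.4, 0, 0, 0, 1.5, 1.2, 0, 0, 0, 1.5, 0.8, 0, 0, 0, 1.5, 0.4, 0, 0, 0]'

```text
clock: 13.4
eef_pos: [0.3606, -0.0888, 0.0964]
tool_rot: [-0.071, 0.997, -0.0, 0.0]
ft_force: [-0.2, 0.1, -2.7]
grip_width: 0.0233
grasp_force: 60.6
```

```bash
python3 d.py g3 ; python3 - <<'E'
from h import *
P=bot.camera('top'); S=bot.camera('scene')
for q in(P,S):
    print([(round(float(d['p']),2),cw(q,d['xyz']).round(3).tolist()) for d in bot.find_in(q,'peg1')])
    print('mat',[(round(float(d['p']),2),cw(q,d['xyz']).round(4).tolist()) for d in bot.place_of(q,'mat')[:1]])
    f=q['range_z']>0; c=cloud(q,f); h,s,v=cv2.cvtColor(q['pixels'],cv2.COLOR_BGR2HSV)[f].T
    m=(h>3)&(h<18)&(s>200)&(c[:,2]<.03)&(abs(c[:,0]-.515)<.17)&(abs(c[:,1]-.293)<.14)
    print(m.sum(),cv2.minAreaRect((c[m][:,:2]*1000).astype(np.float32)),np.percentile(c[m],[1,99],0).round(4),np.median(c[m][:,2]))
E
python3 plan.py .4 .27 .097 1.714 1
```

```text
top 2178
[[-0.2792 -0.0589  0.0691]
 [-0.1275  0.0578  0.1289]]
rim ((-206.29495239257812, -0.6402511596679688), (159.9413604736328, 118.66040802001953), 0.705314040184021)
rim z -0.2 35 0.1255 -0.0592 0.0591
rim z -0.15 33 0.1252 -0.0589 0.0592
rim z -0.12 0   
chute y [-0.0456  0.7554]
scene 1308
[[-0.2987 -0.059   0.0729]
 [-0.1014  0.0614  0.2387]]
rim ((-189.87399291992188, 22.532230377197266), (187.75326538085938, 41.86637878417969), 11.219242095947266)
[(0.7, [0.44, -0.072, 0.093]), (0.62, [0.466, -0.074, 0.098]), (0.6, [0.519, -0.064, 0.09])]
mat [(0.9, [0.5155, 0.2898, -0.0018])]
6291 ((515.3255615234375, 290.7978820800781), (237.63035583496094, 188.14749145507812), 4.1091532707214355) [[ 0.3976  0.1972 -0.0022]
 [ 0.6327  0.3844  0.009 ]] 0.003415673295626531
[(0.66, [0.47, -0.066, 0.096]), (0.44, [0.44, -0.066, 0.093])]
mat [(0.8, [0.5116, 0.2915, 0.0015])]
5133 ((516.075439453125, 292.0631103515625), (238.0065460205078, 185.7746124267578), 4.312978267669678) [[ 4.013e-01  2.011e-01 -3.000e-04]
 [ 6.318e-01  3.856e-01  8.500e-03]] 0.003988639354152501
clock 13.8 pos [ 0.3613 -0.0887  0.0963] phi 1.7142 dphi -0.0 tilt [ 0. -0. -1.] j [-0.24  0.11 -0.54  0.92 -0.   -0.38] F [-0.9 -0.5 -2.5] w 0.0231
[-8.959, 34.95, -0.071, 0.0]
```

View pics/g3.png

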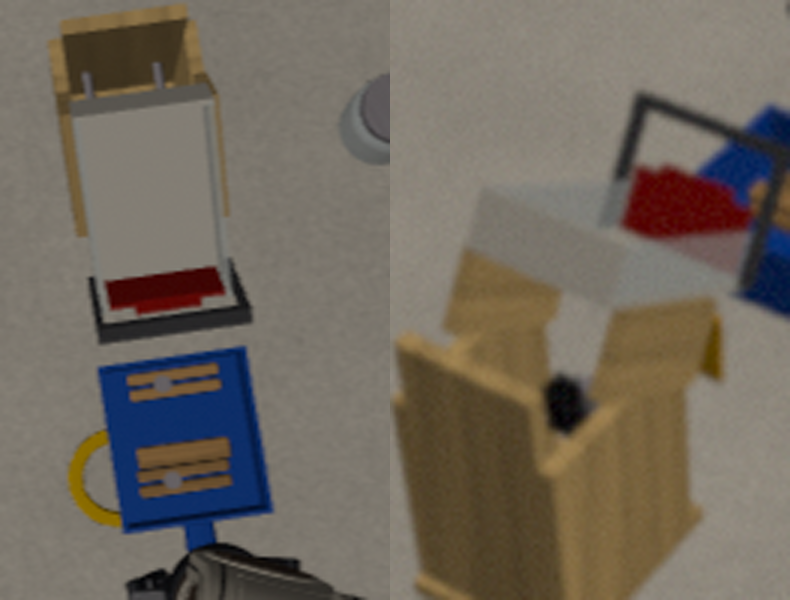

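All three pegs are in the tray (at (172,380) and the pair at (185,465)), and the rim is level. Now I carry it to the mat.

Emit:
carry_out --increments '[1.5, 0, 0.6, 0, 0, 1.5, 0, 1.2, 0, 0, 1.5, 0, 1.8, 0, 0, 1.5, 0, 2.3, 0, 0.01, 1.5, -0.2, 2.6, 0, 0.01]'

```text
clock: 14.42
eef_pos: [0.3505, -0.003, 0.0963]
tool_rot: [-0.061, 0.998, 0.0, -0.0]
ft_force: [1.2, -0.2, -2.7]
grip_width: 0.0235
grasp_force: 60.6
```

Emit:
carry_out --increments '[1.5, -0.4, 2.8, 0, 0.01, 1.5, -0.7, 2.8, 0, 0.01, 1.5, -0.9, 2.8, 0, 0.01, 1.5, -1.0, 2.8, 0, 0.01, 1.5, -1.0, 2.8, 0, 0.01]'

```text
clock: 15.05
eef_pos: [0.3759, 0.1407, 0.0963]
tool_rot: [-0.037, 0.999, 0.0, -0.0]
ft_force: [0.7, 0.4, -2.7]
grip_width: 0.023
grasp_force: 60.6
```

Emit:
carry_out --increments '[1.5, -1.0, 2.6, 0, 0, 1.5, -1.0, 2.3, 0, 0, 1.5, -0.8, 2.0, 0, 0, 1.5, -0.6, 1.5, 0, 0, 1.5, -0.3, 0.8, 0, 0]'

```text
clock: 15.68
eef_pos: [0.4066, 0.2342, 0.0962]
tool_rot: [-0.037, 0.999, -0.0, -0.0]
ft_force: [-1.0, -1.2, -3.4]
grip_width: 0.023
grasp_force: 60.6
```

```bash
python3 plan.py .4013 .2825 .04 1.646 5
```

```text
clock 15.68 pos [0.4066 0.2342 0.0962] phi 1.6446 dphi 0.001 tilt [-0. -0. -1.] j [ 0.52  0.29 -0.31  0.98  0.    0.45] F [-1.  -1.2 -3.4] w 0.023
[0.035, 0.971, 1.124, -0.0]
[0.035, 0.971, 1.124, -0.0]
[0.034, 0.971, 1.124, -0.0]
[0.034, 0.971, 1.124, -0.0]
[0.034, 0.971, 1.124, -0.0]
```

Emit:
carry_out --increments '[1.5, 0, 1.0, 0.5, 0, 1.5, 0.1, 1.4, 1.0, 0, 1.5, 0.1, 1.3, 1.2, 0, 1.5, 0, 0.8, 1.2, 0, 1.5, 0, 0.3, 0.8, 0]'

```text
clock: 16.3
eef_pos: [0.4004, 0.2813, 0.048]
tool_rot: [-0.037, 0.999, -0.0, -0.001]
ft_force: [-0.3, -0.8, -2.2]
grip_width: 0.0232
grasp_force: 60.6
```

Emit:
carry_out --increments '[1.5, 0, 0, 0.5, 0, 1.5, 0, 0, 0.4, 0, 1.5, 0, 0, 0.2, 0, 1.5, 0, 0, 0, 0, 1.5, 0, 0, 0, 0]'

```text
clock: 16.92
eef_pos: [0.4013, 0.2811, 0.0386]
tool_rot: [-0.036, 0.999, 0.0, 0.0]
ft_force: [-0.3, 0.3, -2.4]
grip_width: 0.0231
grasp_force: 60.6
```

```bash
python3 t.py; python3 plan.py .4013 .2825 .029 1.646 1
```

```text
tray []
tray_grip [(0.77, [0.4015, 0.2767, 0.0562]), (0.58, [0.7168, 0.3817, 0.001])]
clock 17.07 pos [0.4013 0.2812 0.0385] phi 1.6439 dphi 0.002 tilt [ 0.  0. -1.] j [ 0.61  0.4  -0.32  0.85  0.    0.54] F [ 0.5  0.6 -2.8] w 0.0231
[-0.013, 0.133, 0.954, -0.002]
```

Contact should come about 9–10 mm down, so I go slowly.

Emit:
carry_out --increments '[1.5, 0, 0.1, 0.3, 0, 1.5, 0, 0, 0.2, 0, 1.5, 0, 0, 0.15, 0, 1.5, 0, 0, 0.1, 0, 1.5, 0, 0, 0, 0]'

```text
clock: 17.7
eef_pos: [0.401, 0.282, 0.0307]
tool_rot: [-0.037, 0.999, -0.0, -0.0]
ft_force: [0.4, -0.6, -2.8]
grip_width: 0.0234
grasp_force: 60.5
```

Emit:
carry_out --increments '[1.5, 0, 0, 0.1, 0, 1.5, 0, 0, 0.05, 0, 1.5, 0, 0, 0.05, 0, 1.5, 0, 0, 0, 0, 1.5, 0, 0, 0, 0]'

```text
clock: 18.32
eef_pos: [0.4011, 0.2821, 0.0289]
tool_rot: [-0.037, 0.999, 0.0, 0.0]
ft_force: [-0.5, -0.6, -0.2]
grip_width: 0.0231
grasp_force: 60.8
```

Emit:
carry_out --increments '[1.5, 0, 0, 0.05, 0, 1.5, 0, 0, 0, 0, 3.0, 0, 0, 0, 0, 5.0, 0, 0, 0, 0, 6.0, 0, 0, 0, 0]'

```text
clock: 18.95
eef_pos: [0.4012, 0.2822, 0.0282]
tool_rot: [-0.037, 0.999, 0.0, 0.0]
ft_force: [-1.0, 0.3, 0.3]
grip_width: 0.0596
grasp_force: 0.0
```

Emit:
carry_out --increments '[6.5, 0, 0, 0, 0, 6.5, 0, 0, 0, 0, 6.5, 0, 0, -0.5, 0, 6.5, 0, 0, -1.5, 0, 6.5, 0, 0, -3, 0]'

```text
clock: 19.58
eef_pos: [0.4003, 0.2816, 0.0787]
tool_rot: [-0.037, 0.999, -0.001, -0.001]
ft_force: [0.2, -0.7, -0.3]
grip_width: 0.065
grasp_force: 0.0
```

Emit:
carry_out --increments '[6.5, 0, 0, -4, 0, 6.5, 2, 0, -4, 0, 6.5, 3, 0, -4, 0, 6.5, 3, 0, -1, 0, 6.5, 0, 0, 0, 0]'

```text
clock: 20.2
eef_pos: [0.3205, 0.2765, 0.2107]
tool_rot: [-0.037, 0.999, 0.001, 0.001]
ft_force: [0.3, 0.4, -0.9]
grip_width: 0.0651
grasp_force: 0.0
```

```bash
python3 - <<'E'
from h import *
q=bot.camera('top'); cv2.imwrite('pics/e1.png',q['pixels'][60:310,20:480])
print('tray',[(round(float(d['p']),2),cw(q,d['xyz']).round(4).tolist()) for d in bot.place_of(q,'tray')[:1]])
f=q['range_z']>0; c=cloud(q,f); h,s,v=cv2.cvtColor(q['pixels'],cv2.COLOR_BGR2HSV)[f].T
m=(h>95)&(h<130)&(s>110)&(c[:,2]>.045)&(c[:,2]<.08)&(c[:,0]>.42)&(c[:,0]<.63)&(abs(c[:,1]-.29)<.09)
print(m.sum(),cv2.minAreaRect((c[m][:,:2]*1000).astype(np.float32)),np.percentile(c[m],[1,50,99],0).round(4))
o=bot.get_obs(); print(o['clock'],o['eef_pos'],o['ft_force'])
E
```

```text
tray [(0.77, [0.5172, 0.2884, 0.0077])]
469 ((502.61962890625, 289.264404296875), (163.85848999023438, 118.78077697753906), 4.76766300201416) [[0.422  0.2269 0.0456]
 [0.4897 0.2814 0.0571]
 [0.5861 0.3534 0.0634]]
20.3 [0.32160786 0.27648981 0.2091597 ] [ 0.31482818 -0.39598105 -0.03825138]
```

View pics/e1.png

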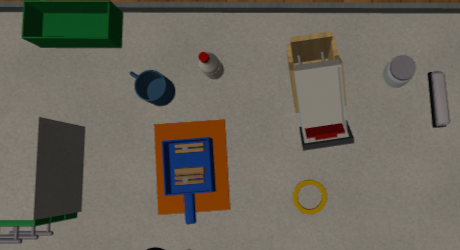

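The tray stands centred on the mat at about (188,167) with three pegs in it. The bystanders have not moved and the arm is clear.

```bash
python3 -c "
from workcell import bot
print(bot.job_done())"
```

```text
the job is handed in; nothing more can be done
None
```

The tray is set down and released on the middle of the orange mat (within about 3 mm by camera) with all three pegs in it, and the job was handed in at about 20 s with no verdict returned.

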